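Cure the glued lockets in the UV unit

TASK

Take the finished square brooch out of the UV curing unit and lay it stone up on the black rubber pad, and lay every round locket on the bench in the unit's loading well, stone up. Then shut the cover fully, then slide the power fader until its white line is level with the brass tab beside its track, and last of all turn the timer knob until its white pointer stands at the brass tab on its dial. Leave the tin, the spirit lamp, the jar and the steel bench block where they are.

Things in the scene. Friction and masses are not known exactly. Their poses are not given: they have to be found in the camera images.
- unit: bench-top UV curing unit, fixed to the bench: a white box 200 mm deep (its x), 380 mm wide (its y) and 45 mm high. Origin: centre of its underside; its x points away from the robot when unturned, its y to the left. Left half (y from -20 to 190 mm): an open rectangular loading well. Right half (y from -190 to -20 mm): a flat control panel 45 mm high with the timer knob (far side) and the power fader (near side).
- well (a point): centre of the loading well's floor, axes as the unit's; the floor is 12 mm above the bench, the well is 184 mm (x) by 202 mm (y) inside and 33 mm deep, its walls 8 mm thick.
- cover (a joint): angle of the black hinged cover of the well, rad: 0 shut (lying flat on the well's rim), about 1.6 to 1.8 standing open at the start. It closes by swinging over to the right (to the unit's -y) and down. Stiff hinge (0.28 N m friction, cover 150 g): it stays where it is left, and a push of about 4 N near its free edge moves it.
- cover_hinge (a point): middle of the cover's hinge line, which runs along the unit's x on the unit's left edge, 45 mm above the bench. The cover is a plate 200 mm (along the hinge) by 210 mm (from hinge to free edge), 8 mm thick, its underside on the hinge line's level when shut.
- cover_grip (a point): centre of the aluminium grip bar on the cover's outer face: 70 mm along the hinge direction, 12 mm wide, 15 mm high, 185 mm from the hinge.
- timer (a joint): angle of the timer knob, rad, 0 to 4.7, growing clockwise seen from above. The pointer end of the knob points along the unit's direction 2.4 rad (counter-clockwise from its x) at 0, and so along 2.4 minus the joint value in general. Friction 0.04 N m; it stays where it is left.
- timer_axis (a point): point on the timer knob's axis, 20 mm above the panel. The knob: a grey round skirt 58 mm across and 7 mm high, on it a bar grip 52 mm long, 12 mm wide, from 7 to 29 mm above the panel; one half of the bar's top bears a white line, which runs out to the pointer end.
- timer_pointer (a point): the pointer end of the timer knob (the end with the white line): 34 mm from the knob's axis, 4 mm above the panel; turns with the knob.
- timer_mark_tip (a point): the inner tip of the brass memory tab at the edge of the timer's dial, 34 mm from the knob's axis and 4 mm above the panel: the pointer belongs here. The tab (3 mm high, 5 mm wide, with a round 8 mm end outside) is fixed; its place differs from day to day.
- fader (a joint): position of the power fader along its track, m, 0 to 0.10, growing to the unit's +y. Friction 1.5 N; it stays where it is left.
- fader_top (a point): centre of the top of the fader's black cap, 24 mm above the panel, at the white line across it. The cap is 16 mm along the track, 26 mm across it, from 2 to 24 mm above the panel. The track runs along the unit's y.
- fader_mark: small fixed brass tab on the panel beside the fader's track (on the side away from the robot), 22 mm from the track's middle, axes as the unit's; origin on the panel. The fader's white line belongs level with it (same place along the unit's y).
- pad: fixed black rubber pad 130 x 130 x 6 mm, left of the robot. Origin: centre of its underside.
- brooch_c (a point): centre of the finished square brooch, half-way up: a silver-grey square block 34 x 34 x 14 mm, its sides along this frame's x and y, with a square blue stone (to 17 mm height) on its upper face; 50 g. Its z points out of the stone face. It starts in the loading well.
- locket1_c (a point): centre, half-way up, of a round silver-grey locket: disc 36 mm across and 14 mm high with a round domed blue stone (24 mm across) on its face, 21 mm high in all; about 45 g; z points out of the stone face. Two to four of such lockets lie about the bench, stone up; some may be absent.
- locket2_c (a point): centre, half-way up, of a round silver-grey locket: disc 36 mm across and 14 mm high with a round domed blue stone (24 mm across) on its face, 21 mm high in all; about 45 g; z points out of the stone face. Two to four of such lockets lie about the bench, stone up; some may be absent.
- locket3_c (a point): centre, half-way up, of a round silver-grey locket: disc 36 mm across and 14 mm high with a round domed blue stone (24 mm across) on its face, 21 mm high in all; about 45 g; z points out of the stone face. Two to four of such lockets lie about the bench, stone up; some may be absent.
- locket4_c (a point): centre, half-way up, of a round silver-grey locket: disc 36 mm across and 14 mm high with a round domed blue stone (24 mm across) on its face, 21 mm high in all; about 45 g; z points out of the stone face. Two to four of such lockets lie about the bench, stone up; some may be absent.
- tin: a plain steel tin, 52 mm across and 25 mm high, at times standing among the lockets; bystander. Origin: centre of its underside
- spirit_lamp: a squat brass spirit lamp, 62 mm across and 70 mm high; bystander. Origin: centre of its underside
- jar: a corked glass jar, 56 mm across and 75 mm high; bystander. Origin: centre of its underside
- bench_block: a dark steel bench block 70 x 70 x 22 mm; bystander. Origin: centre of its underside

How it is judged:
On the way, in this order (a step that is already met when the one before it is completed fails the run):
1. the square brooch lies on the pad and every locket lies in the well, stone up, with the cover still open (x of brooch_c in the frame of pad between -0.062 and 0.062 m and y of brooch_c in the frame of pad between -0.062 and 0.062 m and height (world z) of brooch_c below 0.02 m and angle between each of brooch_c, locket1_c, locket2_c, locket3_c, locket4_c's own z axis and vertical below 0.25 rad and x of locket1_c in the frame of well between -0.092 and 0.092 m and y of locket1_c in the frame of well between -0.101 and 0.101 m and z of each of locket1_c, locket2_c, locket3_c, locket4_c in the frame of well below 0.016 m and x of locket2_c in the frame of well between -0.092 and 0.092 m and y of locket2_c in the frame of well between -0.101 and 0.101 m and x of locket3_c in the frame of well between -0.092 and 0.092 m and y of locket3_c in the frame of well between -0.101 and 0.101 m and x of locket4_c in the frame of well between -0.092 and 0.092 m and y of locket4_c in the frame of well between -0.101 and 0.101 m and value of joint cover above 1 rad), for 0.2 s.
2. the cover is shut (value of joint cover below 0.05 rad), for 0.2 s.
3. the fader's line is level with its tab (y of fader_top in the frame of fader_mark between -0.0035 and 0.0035 m), for 0.2 s.
4. the timer's pointer stands at its tab (distance between timer_pointer and timer_mark_tip below 0.0045 m), for 0.2 s.
At the end, for the whole second after the job is handed in: Brooch centre on the pad, every locket present on the well's floor, all stone up (within 0.25 rad); cover shut (under 0.05 rad); fader line within 3.5 mm of its tab along the track; timer pointer within 4.5 mm (about 7.5 degrees) of its tab's tip (all of step 3 and x of brooch_c in the frame of pad between -0.062 and 0.062 m and y of brooch_c in the frame of pad between -0.062 and 0.062 m and height (world z) of brooch_c below 0.02 m and angle between each of brooch_c, locket1_c, locket2_c, locket3_c, locket4_c's own z axis and vertical below 0.25 rad and x of locket1_c in the frame of well between -0.092 and 0.092 m and y of locket1_c in the frame of well between -0.101 and 0.101 m and z of each of locket1_c, locket2_c, locket3_c, locket4_c in the frame of well below 0.016 m and x of locket2_c in the frame of well between -0.092 and 0.092 m and y of locket2_c in the frame of well between -0.101 and 0.101 m and x of locket3_c in the frame of well between -0.092 and 0.092 m and y of locket3_c in the frame of well between -0.101 and 0.101 m and x of locket4_c in the frame of well between -0.092 and 0.092 m and y of locket4_c in the frame of well between -0.101 and 0.101 m and value of joint cover below 0.05 rad and distance between timer_pointer and timer_mark_tip below 0.0045 m and velocity of joint timer below 0.05 rad/s and velocity of joint fader below 0.01 m/s); the robot touches nothing.
It fails at once if a bystander (tin, spirit lamp, jar, bench block) is moved more than 30 mm (distance of any of tin, spirit_lamp, jar, bench_block from where it was at the start of the episode above 0.03 m).
Of locket1, locket2, locket3, locket4 only 2 to 4 are there at a start; the rules pass over those that are not, and their reading is None.
At some moment in a run one of locket1, locket2, locket3, locket4, brooch may be knocked a few centimetres aside while the robot is not near it.
Once in a run the grip may slacken for a moment while it holds something.
It also fails if it takes over 210 s, if anything falls off the work surface, if the arm or the gripper's body presses on something with over 40 N, if the wrist force passes 120 N, or if a joint passes its speed limit or range.

ROBOT

A 6-joint arm with a two-finger parallel gripper is mounted at the origin on the work surface. World frame = base frame: x ahead of the robot, y to its left, z up, the work surface at z = 0. Lengths are in m, angles in rad, forces in N, time in s.
With the tool pointing down it reaches from about 0.4 to 0.825 m from the base axis. Payload 7 kg.
Tool frame: the origin (TCP) lies between the finger pads; the fingertips stand 22 mm ahead of it and the grasp point (between the pads) lies 3 mm ahead of it (arm.tip_reach is the distance from the TCP to the fingertips, in m); z points along the fingers, y is the line along which they close (so a half turn about z gives the same grasp; the last joint's range is limited). The gripper opens to 88 mm and grips with 3 to 60 N. Pads are 19 mm wide; open, the fingers measure 130 mm over their backs; the gripper's body (78 mm by 193 mm) begins 47 mm behind the grasp point.
Start: joints at [-1.036, 0.359, 0.012, 0, -1.224, -0.288], TCP at [0.165, -0.655, 0.249] pointing down, gripper open.
Joint ranges: [-3.07, 3.07], [-1.43, 2.12], [-1.02, 1.25], [-3.03, 1.67], [-3.05, -0], [-3.03, 3.03]. Speed limits (rad/s): [2.39, 2.39, 3.01, 3.14, 3.14, 3.14].

INTERFACE

Orientations are given as [roll, pitch, yaw] about the fixed x, y, z axes, in that order (R = Rz(yaw) Ry(pitch) Rx(roll)).
In Python, from station import arm, viewer gives the robot as it stands. The module is installed in compiled form; this text tells all that it offers.
- The arm moves only by the tool apply_moves, never from a script. Its argument "commands" is a list that holds one entry, the list of rows, each a list of 5 numbers: the closure, from -1 (fully open) to 1 (shut), then the shift along the world's x, y, z as a fraction of full scale, then the turn about the world's z as a fraction of full scale. In form: [[[fingers, tx, ty, tz, yaw], ...]]. A call has 1 to 12 rows; each row shifts and turns the commanded pose from where the row before left it; what a row does not reach is not made up. Full scale, the value 1, is 20 cm for a shift and pi rad for a turn. A row lasts 1/10 s, in which the tool goes at most 50 mm and 8.59 degrees, less where a joint would pass 70% of its speed; a pose out of reach is approached as far as the arm can. A call with a number of a shift or a turn outside -1 to 1 is refused whole. A call with a gripper value outside its range is refused whole. The fingers move at their own pace and stop on an object; "force" is the grip in N (left out, the last holds). Time passes only in rows, so rows that do not move let the fingers close. It gives the time, the measured TCP pose, the force, the opening and the grip force at its end, in the units of the state.
- arm.get_state(): the state, without advancing time (a new reading comes with each control period).
- viewer.grab_frame(name): name is "scene" or "side" or "wrist"; returns a dict with "image" (420x560x3 uint8, blue, green, red), "mtx" (3x3 intrinsics, pixels), "k1" (the pictures are not rectified: a ray, as slopes to the right and down, at radius r is drawn at 1 + k1 r^2 times it, then the intrinsics apply), "rvec" (rotation vector, rad) and "tvec" (3), from world to camera coordinates, as OpenCV has them. Camera axes: x right, y down, z forward; pixel columns grow to the right and rows downward; lengths in m; the calibration is good to about 2 mm. A picture is of the moment at which its call begins. There is no depth.
- arm.job_done(): hands the job in; it is judged then, once.
The state is a dict: "t": time; "q": joint angles; "qd": joint speeds; "joint_efforts": joint torques, N m; "eef_pos": TCP position; "ee_rot": TCP orientation; "force": force on the tool from outside, world axes, zero at the start; "moment": the same for the moment, N m; "width": finger opening in m; "gripper_force": force on a finger pad.
Only numpy, scipy, OpenCV 4.12 (cv2) and the standard library are available. Lean on these libraries where they do the work, as an engineer would, in place of code of your own. Each camera call takes 0.05 s, during which the arm holds its last target. There are 200 camera calls.

## Working session

There is one attempt and no reset: what is moved stays moved. The work goes in short steps, Python scripts to look and compute and a tool call to move; the robot and the scene stay as the last step left them, time stands still between calls to the robot, and variables do not carry over. Pictures are saved under pics/ and viewed, at most 14 in all, crops included, and the job is handed in when it is done.

Besides the shell and the picture viewer there is one more tool, called after ">>>" as a command line: name --argument value ..., lists and objects as JSON in quotes. apply_moves: Moves the arm, as the interface text tells. Shift numbers are shares of 20 cm and turn numbers shares of pi rad, none past 1 either way. Its arguments: {"type":"object","properties":{"commands":{"type":"array","items":{"type":"array","items":{"type":"array","items":{"type":"number"}}}},"force":{"type":"number"}},"required":["commands"]}

```bash
mkdir -p pics
cat > h.py <<'E'
import numpy as np, cv2
from station import arm, viewer
def grab(n,f=None):
    d=viewer.grab_frame(n)
    if f: cv2.imwrite(f'pics/{f}.png',d['image'])
    np.savez(f'{n}_last.npz',**{k:np.array(d[k]) for k in d})
    return d
def load(n): return dict(np.load(f'{n}_last.npz'))
def px2w(d,u,v,z):
    K=np.array(d['mtx'],float);k=float(d['k1'])
    p=cv2.undistortPoints(np.array([[[u,v]]],float),K,np.array([k,0,0,0,0.]))[0,0]
    R=cv2.Rodrigues(np.array(d['rvec'],float))[0];t=np.array(d['tvec'],float).ravel()
    c=-R.T@t; r=R.T@np.array([p[0],p[1],1])
    return c+r*(z-c[2])/r[2]
def w2px(d,P):
    return cv2.projectPoints(np.array(P,float).reshape(-1,1,3),np.array(d['rvec'],float),np.array(d['tvec'],float),np.array(d['mtx'],float),np.array([float(d['k1']),0,0,0,0.]))[0].reshape(-1,2)
E
python3 - <<'E'
from h import *
a=grab('scene','s0');b=grab('side','d0');c=grab('wrist','w0')
for d in(a,b,c):
    R=cv2.Rodrigues(np.array(d['rvec'],float))[0];print((-R.T@np.array(d['tvec']).ravel()).round(3),R[2].round(2))
s=arm.get_state();print(s['eef_pos'],s['ee_rot'],s['width'],arm.tip_reach)
E
```

```text
[1.195 0.046 0.879] [-0.64 -0.01 -0.77]
[-0.077  0.732  0.611] [ 0.57 -0.65 -0.5 ]
[ 0.088 -0.674  0.383] [ 0.28  0.07 -0.96]
[ 0.16479724 -0.65422884  0.24785417] [ 3.14034376e+00 -1.34230852e-04 -2.89489102e+00] 0.0874990289858419 0.022
```

View pics/s0.png

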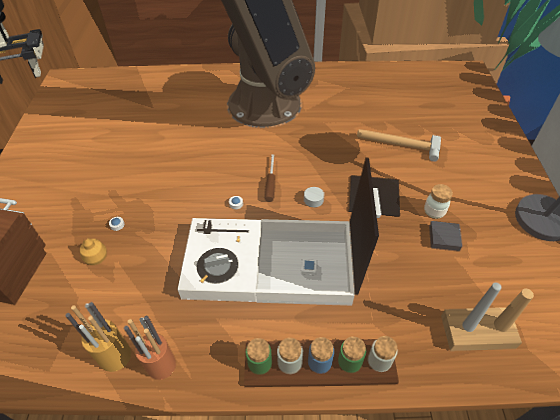

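View pics/d0.png

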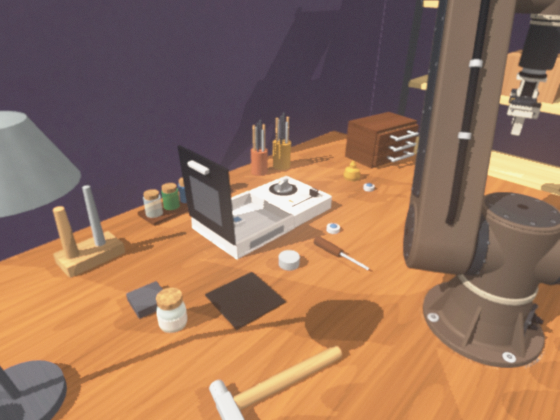

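Two lockets: scene px (116,223) and (236,202). The tin is at (314,197), the brooch in the well at (309,265), the cover open with its edge at about (367,165), and the pad at about (375,197). I'll take an enlarged crop of the unit next.

Run:
```python
from h import *
d=load('scene');im=d['image'][180:320,90:410]
cv2.imwrite('pics/s0c.png',cv2.resize(im,None,fx=2.5,fy=2.5,interpolation=cv2.INTER_CUBIC))
for n,u,v,z in [('L1',116,223,.015),('L2',236,202,.015),('brooch',309,265,.029),('tin',314,197,.02),('cornerFR',180,299,.0),('FL',352,303,0.0),('padNL',398,179,.006),('padfar',400,214,.006),('lamp',92,250,.03),('jar',437,205,.03)]:
    print(n,px2w(d,u,v,z).round(4))
```

```text
L1 [ 0.5028 -0.3664  0.015 ]
L2 [ 0.4398 -0.0667  0.015 ]
brooch [0.6448 0.11   0.029 ]
tin [0.4316 0.1349 0.02  ]
cornerFR [ 0.7108 -0.1797  0.    ]
FL [0.7271 0.2013 0.    ]
padNL [0.3588 0.3689 0.006 ]
padfar [0.4818 0.3513 0.006 ]
lamp [ 0.5954 -0.3991  0.03  ]
jar [0.4742 0.4421 0.03  ]
```

View pics/s0c.png

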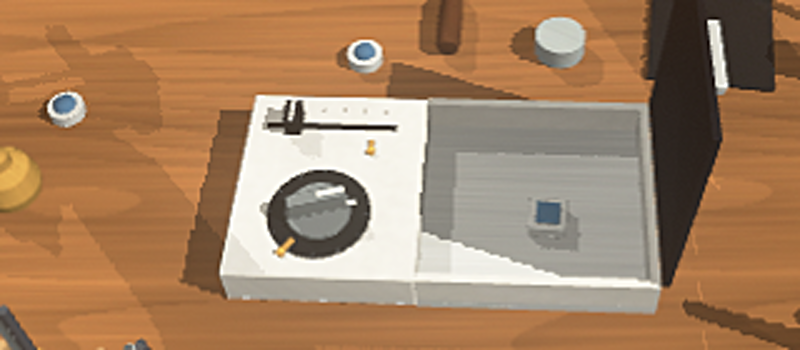

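Run:
```python
from h import *
from scipy.optimize import least_squares
d=load('scene')
pts=np.array([(257,95),(222,277),(645,104),(660,287)])/2.5+[90,180]
loc=np.array([(-.1,-.19,.045),(.1,-.19,.045),(-.1,.19,.045),(.1,.19,.045)])
def W(p,l):
    c,s=np.cos(p[2]),np.sin(p[2]);l=np.atleast_2d(l)
    return np.c_[p[0]+c*l[:,0]-s*l[:,1],p[1]+s*l[:,0]+c*l[:,1],l[:,2]]
f=lambda p:(w2px(d,W(p,loc))-pts).ravel()
r=least_squares(f,[.6,0,0]);print('unit',r.x.round(4),r.fun.round(1))
p=r.x
print('well',W(p,[0,.085,.012]).round(3),'hinge',W(p,[0,.19,.045]).round(3))
def loc_of(u,v,z):
    w=px2w(d,u/2.5+90,v/2.5+180,z);dx=w[:2]-p[:2];c,s=np.cos(p[2]),np.sin(p[2]);return w.round(4),np.round([c*dx[0]+s*dx[1],-s*dx[0]+c*dx[1]],4)
for n,u,v,z in [('brooch',548,213,.029),('fadertop',293,104,.069),('fmark',370,147,.046),('knobc',318,212,.052),('barctr',318,205,.074),('tmark',292,240,.048),('L1',66,103,.021),('L2',365,50,.021),('tin',560,30,.025)]:
    print(n,*loc_of(u,v,z))
for n,u,v in [('pad nearR',352,178),('nearL',398,179),('farL',400,214)]: print(n,px2w(d,u,v,.006).round(3))
# cover free edge: solve angle from far top corner
e=load('side')
for th in(1.5,1.6,1.7,1.8):
    P=W(p,[[-.1,.19-.21*np.cos(th),.045+.21*np.sin(th)],[.1,.19-.21*np.cos(th),.045+.21*np.sin(th)]])
    print(th,w2px(d,P).round(1).tolist(),w2px(e,P).round(1).tolist())
for q in [(208,305),(249,274),(284,299),(239,325)]: print('pad side',px2w(e,*q,.006).round(3))
```

```text
unit [ 0.6237  0.0174 -0.0459] [-1.  -0.  -1.7 -0.4  1.2 -0.6  1.4  0.2]
well [[0.628 0.102 0.012]] hinge [[0.632 0.207 0.045]]
brooch [0.6454 0.1104 0.029 ] [0.0174 0.0938]
fadertop [ 0.5463 -0.1241  0.069 ] [-0.0708 -0.1449]
fmark [ 0.5806 -0.0522  0.046 ] [-0.0398 -0.0716]
knobc [ 0.6554 -0.0943  0.052 ] [ 0.0369 -0.1102]
barctr [ 0.6626 -0.0911  0.074 ] [ 0.0439 -0.1066]
tmark [ 0.6815 -0.1156  0.048 ] [ 0.0638 -0.1302]
L1 [ 0.5018 -0.3638  0.021 ] [-0.1042 -0.3864]
L2 [ 0.4382 -0.0662  0.021 ] [-0.1814 -0.0921]
tin [0.4187 0.1354 0.025 ] [-0.2101  0.1085]
pad nearR [0.352 0.244 0.006]
nearL [0.359 0.369 0.006]
farL [0.482 0.351 0.006]
1.5 [[353.0, 156.6], [361.3, 235.4]] [[237.0, 164.9], [187.0, 141.6]]
1.6 [[363.3, 156.6], [373.4, 235.5]] [[229.7, 167.3], [179.8, 143.4]]
1.7 [[373.5, 157.4], [385.2, 236.3]] [[222.1, 170.7], [172.6, 146.0]]
1.8 [[383.3, 158.9], [396.6, 237.8]] [[214.6, 175.0], [165.5, 149.5]]
pad side [0.448 0.369 0.006]
pad side [0.459 0.237 0.006]
pad side [0.341 0.242 0.006]
pad side [0.358 0.361 0.006]
```

>>> apply_moves --commands '[[[-1,0.12,0.19,0,0.0204],[-1,0.12,0.19,0,0.0204],[-1,0.12,0.19,0,0.0204],[-1,0.12,0.19,0,0.0204],[-1,0.12,0.19,0,0.0204],[-1,0.12,0.19,0,0.0204],[-1,0.12,0.19,0,0.0204],[-1,0.12,0.19,0,0.0204],[-1,0.12,0.19,0,0.0204],[-1,0.12,0.19,0,0.0204]]]' --force 25

```text
t: 1.15
eef_pos: [0.4054, -0.2728, 0.2486]
ee_rot: [-3.141, 0.0, -2.251]
force: [0.6, -0.2, -0.1]
width: 0.0875
gripper_force: 0.0
```

>>> apply_moves --commands '[[[-1,0.12,0.19,0,0.0204],[-1,0.12,0.19,0,0.0204],[-1,0.12,0.19,0,0.0204],[-1,0.12,0.19,0,0.0204],[-1,0.12,0.19,0,0.0204],[-1,0.12,0.19,0,0.0204],[-1,0.12,0.19,0,0.0204],[-1,0.12,0.19,0,0.0204],[-1,0.12,0.19,0,0.0204],[-1,0.12,0.19,0,0.0204],[-1,0,0.02,0,0],[-1,0,0,0,0]]]'

```text
t: 2.35
eef_pos: [0.6448, 0.1106, 0.2473]
ee_rot: [3.14, -0.001, -1.612]
force: [-0.2, -0.4, 0.3]
width: 0.0877
gripper_force: 0.0
```

Run:
```python
from h import *
d=grab('wrist','w1');e=grab('scene')
b=w2px(d,[[.6454,.1104,.029]])[0];print(b, arm.get_state()['q'])
cv2.imwrite('pics/w1b.png',np.hstack([d['image']]))
```

```text
[276.92445288 189.44684815] [ 4.65353243e-01  3.24287365e-01 -3.89318427e-02 -5.64196704e-05
 -1.20845560e+00 -5.07989747e-01]
```

View pics/w1.png

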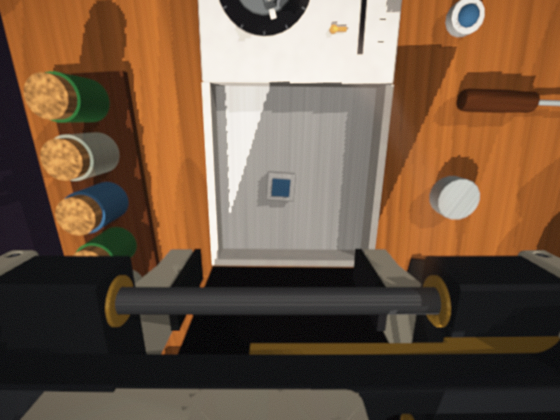

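Brooch at px (281,187), square to the unit; locket L2 at (466,17), tin (456,197). No further lockets visible here.

Run:
```python
from h import *
d=load('wrist')
for n,u,v,z in [('brooch',281,187,.029),('L2',467,17,.018),('tin',457,193,.025),('wellFR',203,83,.045),('NR',396,83,.045),('FL',212,266,.045),('NL',370,267,.045),('fmark',344,29,.046)]: print(n,px2w(d,u,v,z).round(4))
```

```text
brooch [0.6404 0.1076 0.029 ]
L2 [ 0.4347 -0.067   0.018 ]
tin [0.4253 0.125  0.025 ]
wellFR [ 0.7171 -0.0094  0.045 ]
NR [ 0.5166 -0.0012  0.045 ]
FL [0.7298 0.2002 0.045 ]
NL [0.5338 0.2101 0.045 ]
fmark [ 0.572 -0.053  0.046]
```

>>> apply_moves --commands '[[[-0.3,-0.015,-0.01,-0.15,0],[-0.3,0,0,-0.15,0],[-0.3,0,0,-0.15,0],[-0.3,0,0,-0.15,0],[-0.3,0,0,-0.15,0],[-0.3,0,0,-0.15,0],[-0.3,0,0,-0.1,0],[-0.3,0,0,-0.04,0],[-0.3,0,0,0,0],[1,0,0,0,0],[1,0,0,0,0],[1,0,0,0,0]]]'

```text
t: 3.65
eef_pos: [0.6425, 0.1077, 0.0419]
ee_rot: [-3.14, 0.001, -1.613]
force: [0.4, -0.5, 0.1]
width: 0.0385
gripper_force: 0.0
```

>>> apply_moves --commands '[[[1,0,0,0,0],[1,0,0,0,0],[1,0,0,0.05,0],[1,0,0,0.1,0],[1,0,0,0.15,0],[1,0,0,0.15,0],[1,0,0,0,0]]]'

```text
t: 4.35
eef_pos: [0.6445, 0.1083, 0.136]
ee_rot: [-3.134, 0.003, -1.612]
force: [1.0, 0.5, -0.1]
width: 0.0336
gripper_force: 24.8
```

>>> apply_moves --commands '[[[1,0,0,0.2,0],[1,0,0,0.2,0],[1,0,0,0.2,0],[1,0,0,0.2,0],[1,-0.15,0.08,0.05,0],[1,-0.15,0.12,0,0],[1,-0.15,0.13,0,0],[1,-0.15,0.13,0,0],[1,-0.15,0.13,0,0],[1,-0.15,0.13,0,0],[1,-0.15,0.13,0,0],[1,-0.12,0.13,0,0]]]'

```text
t: 5.55
eef_pos: [0.4061, 0.304, 0.3009]
ee_rot: [3.142, 0.001, -1.613]
force: [0.2, 0.7, 1.1]
width: 0.0336
gripper_force: 24.9
```

>>> apply_moves --commands '[[[1,0,0,-0.2,0],[1,0,0,-0.2,0],[1,0,0,-0.2,0],[1,0,0,-0.2,0],[1,0,0,-0.2,0],[1,0,0,-0.2,0],[1,0,0,0,0]]]'

```text
t: 6.25
eef_pos: [0.4056, 0.3004, 0.0563]
ee_rot: [3.136, -0.008, -1.614]
force: [-0.4, -0.3, 0.0]
width: 0.0336
gripper_force: 24.9
```

>>> apply_moves --commands '[[[1,0,0,-0.03,0],[1,0,0,-0.03,0],[1,0,0,-0.02,0],[1,0,0,0,0],[1,0,0,0,0]]]'

```text
t: 6.75
eef_pos: [0.4081, 0.3038, 0.0454]
ee_rot: [-3.141, 0.001, -1.613]
force: [-0.1, -0.2, -0.3]
width: 0.0336
gripper_force: 24.9
```

>>> apply_moves --commands '[[[1,0,0,-0.02,0],[1,0,0,-0.01,0],[1,0,0,-0.01,0],[1,0,0,0,0],[1,0,0,0,0]]]'

```text
t: 7.25
eef_pos: [0.4079, 0.3034, 0.0365]
ee_rot: [3.141, -0.0, -1.613]
force: [-0.1, -0.1, -0.6]
width: 0.0336
gripper_force: 24.9
```

>>> apply_moves --commands '[[[-0.3,0,0,0,0],[-0.3,0,0,0,0],[-0.3,0,0,0,0],[-0.3,0,0,0.15,0],[-0.3,0,0,0.2,0],[-0.3,0,0,0.2,0],[-0.3,0,-0.2,0,0],[-0.3,0,-0.2,0,0],[-0.3,0,-0.2,0,0],[-0.3,0,-0.2,0,0],[-0.3,0,-0.2,0,0],[-0.3,0,0,0,0]]]'

```text
t: 8.45
eef_pos: [0.4066, 0.0998, 0.1465]
ee_rot: [3.141, -0.0, -1.616]
force: [0.1, -0.1, 0.3]
width: 0.0568
gripper_force: 0.0
```

Run:
```python
from h import *
d=grab('wrist','w2');e=grab('side','d1');s=grab('scene','s1')
print(arm.get_state()['eef_pos'])
print(w2px(d,[[.4365,-.0665,.018]]),w2px(s,[[.408,.303,.022]]),w2px(e,[[.408,.303,.022]]))
a=s['image'][150:300,80:420];b=e['image'][150:340,140:440]
cv2.imwrite('pics/c1.png',np.vstack([cv2.resize(d['image'],(400,300)),cv2.resize(b,(400,253))]))
```

```text
[0.40819933 0.10351544 0.1468795 ]
[[228.26830512   3.87207895]] [[377.62384092 188.68392264]] [[242.9566665 292.9553358]]
```

View pics/c1.png

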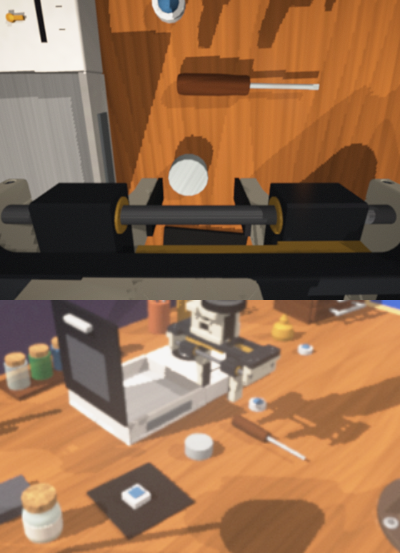

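Brooch lies on the pad, stone up. L2 at wrist px (237,8), tin at (263,243).

Run:
```python
from h import *
d=load('wrist')
print(px2w(d,236,8,.019),px2w(d,262,238,.025))
```

```text
[ 0.43076095 -0.0631539   0.019     ] [0.42208498 0.12240368 0.025     ]
```

>>> apply_moves --commands '[[[-0.3,0.03,-0.17,0,0],[-0.3,0.03,-0.17,0,0],[-0.3,0.03,-0.17,0,0],[-0.3,0.03,-0.17,0,0],[-0.3,0,-0.16,0,0],[-0.3,0,0,-0.15,0],[-0.3,0,0,-0.15,0],[-0.3,0,0,-0.15,0],[-0.3,0,0,-0.1,0],[-0.3,0,0,0,0],[-0.3,0,0,0,0]]]'

```text
t: 9.7
eef_pos: [0.4324, -0.0639, 0.0367]
ee_rot: [3.141, -0.001, -1.612]
force: [0.0, 0.3, 0.9]
width: 0.0568
gripper_force: 0.0
```

>>> apply_moves --commands '[[[-0.3,0,0,-0.03,0],[-0.3,0,0,-0.023,0],[-0.3,0,0,0,0],[1,0,0,0,0],[1,0,0,0,0],[1,0,0,0,0],[1,0,0,0,0],[1,0,0,0,0],[1,0,0,0.05,0],[1,0,0,0.1,0],[1,0,0,0.1,0],[1,0,0,0,0]]]'

```text
t: 10.9
eef_pos: [0.4335, -0.0642, 0.0787]
ee_rot: [-3.137, 0.001, -1.613]
force: [0.7, -0.3, -0.7]
width: 0.0348
gripper_force: 25.0
```

>>> apply_moves --commands '[[[1,0,0,0.2,0],[1,0,0,0.2,0],[1,0.19,0.115,0,0],[1,0.19,0.115,0,0],[1,0.19,0.115,0,0],[1,0.19,0.115,0,0],[1,0.18,0.115,0,0],[1,0,0,-0.15,0],[1,0,0,-0.15,0],[1,0,0,-0.15,0],[1,0,0,-0.1,0],[1,0,0,0,0]]]'

```text
t: 12.1
eef_pos: [0.6174, 0.0497, 0.0425]
ee_rot: [3.135, -0.002, -1.614]
force: [-0.0, 0.4, -0.8]
width: 0.0351
gripper_force: 25.0
```

>>> apply_moves --commands '[[[1,0,0,0,0],[1,0,0,0,0]]]'

```text
t: 12.3
eef_pos: [0.6208, 0.0507, 0.0474]
ee_rot: [-3.14, 0.001, -1.613]
force: [-0.2, -0.3, 0.1]
width: 0.0351
gripper_force: 25.0
```

>>> apply_moves --commands '[[[1,0,0,-0.02,0],[1,0,0,-0.022,0],[1,0,0,0,0],[1,0,0,0,0],[-0.3,0,0,0,0],[-0.3,0,0,0,0],[-0.3,0,0,0,0],[-0.3,0,0,0.15,0],[-0.3,0,0,0.2,0],[-0.3,0,0,0.2,0],[-0.3,0,0,0.2,0],[-0.3,0,0,0.1,0]]]'

```text
t: 13.5
eef_pos: [0.621, 0.0506, 0.2116]
ee_rot: [-3.137, 0.001, -1.613]
force: [0.3, 1.2, 0.5]
width: 0.057
gripper_force: 0.0
```

>>> apply_moves --commands '[[[-0.3,-0.05,-0.165,0,-0.044],[-0.3,-0.05,-0.165,0,-0.044],[-0.3,-0.05,-0.165,0,-0.044],[-0.3,-0.05,-0.165,0,-0.044],[-0.3,-0.05,-0.165,0,-0.044],[-0.3,-0.05,-0.165,0,-0.044],[-0.3,-0.05,-0.165,0,-0.044],[-0.3,-0.05,-0.165,0,-0.044],[-0.3,-0.05,-0.165,0,-0.044],[-0.3,-0.05,-0.165,0,-0.044],[-0.3,-0.05,-0.165,0,-0.044],[-0.3,-0.05,-0.165,0,-0.044]]]'

```text
t: 14.7
eef_pos: [0.4991, -0.3467, 0.2074]
ee_rot: [3.141, -0.0, 3.006]
force: [1.3, 0.3, -0.0]
width: 0.0572
gripper_force: 0.0
```

>>> apply_moves --commands '[[[-0.3,0,0,0,0],[-0.3,0,0,0,0]]]'

```text
t: 14.9
eef_pos: [0.4992, -0.3461, 0.2071]
ee_rot: [3.141, -0.001, 3.01]
force: [-0.0, 0.1, 0.1]
width: 0.0572
gripper_force: 0.0
```

Run:
```python
from h import *
d=grab('wrist','w3');s=grab('scene','s2');e=grab('side')
print(arm.get_state()['eef_pos'],w2px(d,[[.502,-.365,.018],[.595,-.4,.07]]))
a=s['image'][150:310,80:420]
cv2.imwrite('pics/c2.png',np.vstack([cv2.resize(d['image'],(440,330)),cv2.resize(a,(440,207))]))
```

```text
[ 0.50003623 -0.34481778  0.20748727] [[261.75347889 199.40281715]
 [239.14324149 302.10581786]]
```

View pics/c2.png

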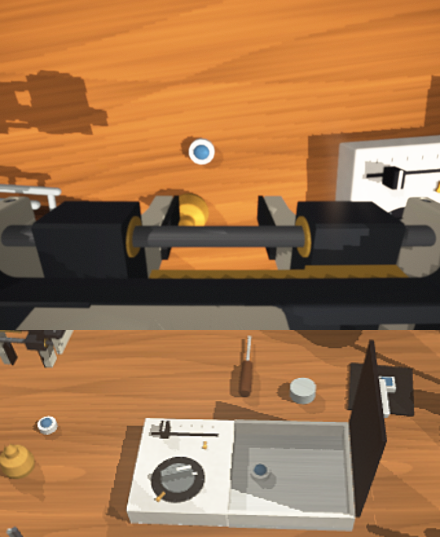

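L2 lies in the well. L1 at wrist px (256,192); the lamp is just beyond it.

Run:
```python
from h import *
d=load('wrist')
print(px2w(d,256,192,.019),px2w(d,256+18,192,.019))
```

```text
[ 0.49260669 -0.36994299  0.019     ] [ 0.49521508 -0.35034067  0.019     ]
```

>>> apply_moves --commands '[[[-0.3,-0.02,-0.115,0,0],[-0.3,0,0,-0.15,0],[-0.3,0,0,-0.15,0],[-0.3,0,0,-0.15,0],[-0.3,0,0,-0.15,0],[-0.3,0,0,-0.15,0],[-0.3,0,0,-0.1,0],[-0.3,0,0,0,0],[-0.3,0,0,0,0],[-0.3,0,0,0,0]]]'

```text
t: 16.05
eef_pos: [0.4971, -0.3686, 0.0391]
ee_rot: [-3.141, 0.002, 3.013]
force: [0.8, 0.4, 0.7]
width: 0.0569
gripper_force: 0.0
```

>>> apply_moves --commands '[[[-0.3,0,0,-0.04,0],[-0.3,0,0,-0.025,0],[-0.3,0,0,0,0],[1,0,0,0,0],[1,0,0,0,0],[1,0,0,0,0],[1,0,0,0,0],[1,0,0,0,0],[1,0,0,0.05,0],[1,0,0,0.1,0],[1,0,0,0.1,0],[1,0,0,0,0]]]'

```text
t: 17.25
eef_pos: [0.4976, -0.3694, 0.0781]
ee_rot: [-3.14, 0.005, 3.012]
force: [0.2, -0.5, 0.0]
width: 0.035
gripper_force: 25.0
```

>>> apply_moves --commands '[[[1,0,0,0.2,0],[1,0,0,0.2,0],[1,0,0,0.2,0],[1,0,0,0,0]]]'

```text
t: 17.65
eef_pos: [0.4984, -0.37, 0.2011]
ee_rot: [-3.138, 0.009, 3.012]
force: [-0.0, 0.3, 0.4]
width: 0.0355
gripper_force: 25.0
```

>>> apply_moves --commands '[[[1,0.053,0.198,0,0.044],[1,0.053,0.198,0,0.044],[1,0.053,0.198,0,0.044],[1,0.053,0.198,0,0.044],[1,0.053,0.198,0,0.044],[1,0.053,0.198,0,0.044],[1,0.053,0.198,0,0.044],[1,0.053,0.198,0,0.044],[1,0.053,0.198,0,0.044],[1,0.053,0.198,0,0.044],[1,0.053,0.198,0,0.044],[1,0.053,0.198,0,0.044]]]'

```text
t: 18.85
eef_pos: [0.6229, 0.1083, 0.1941]
ee_rot: [3.141, -0.0, -1.607]
force: [1.4, -0.9, -0.4]
width: 0.0353
gripper_force: 25.0
```

>>> apply_moves --commands '[[[1,0,0,-0.1,0],[1,0,0,-0.15,0],[1,0,0,-0.15,0],[1,0,0,-0.15,0],[1,0,0,-0.15,0],[1,0,0,-0.05,0],[1,0,0,0,0],[1,0,0,0,0]]]'

```text
t: 19.65
eef_pos: [0.6238, 0.1069, 0.0456]
ee_rot: [-3.141, 0.0, -1.613]
force: [0.7, -0.5, -0.7]
width: 0.0353
gripper_force: 25.0
```

>>> apply_moves --commands '[[[1,0,0,-0.02,0],[1,0,0,-0.013,0],[1,0,0,0,0],[-0.3,0,0,0,0],[-0.3,0,0,0,0],[-0.3,0,0,0,0],[-0.3,0,0,0.15,0],[-0.3,0,0,0.2,0],[-0.3,0,0,0.2,0],[-0.3,0,0,0.2,0],[-0.3,0,0,0.2,0],[-0.3,0,0,0.2,0]]]'

```text
t: 20.85
eef_pos: [0.6228, 0.1065, 0.27]
ee_rot: [-3.141, 0.0, -1.613]
force: [0.7, 0.0, -0.5]
width: 0.0571
gripper_force: 0.0
```

>>> apply_moves --commands '[[[-0.3,-0.1,-0.1,0.2,0],[-0.3,-0.1,-0.1,0,0],[-0.3,0,0,0,0]]]'

```text
t: 21.15
eef_pos: [0.5816, 0.0652, 0.3104]
ee_rot: [-3.138, 0.002, -1.614]
force: [-0.1, 0.6, -0.3]
width: 0.0571
gripper_force: 0.0
```

Run:
```python
from h import *
d=grab('wrist','w4');s=grab('scene','s3');e=grab('side')
print(arm.get_state()['eef_pos'])
a=s['image'][150:320,80:420]; b=e['image'][150:340,140:440]
cv2.imwrite('pics/c3.png',np.hstack([np.vstack([cv2.resize(d['image'],(400,300)),cv2.resize(a,(400,200))]),cv2.resize(b,(400,500))[:, :] if 0 else np.vstack([cv2.resize(b,(400,253)),np.zeros((247,400,3),np.uint8)])]))
```

```text
[0.58300593 0.06668334 0.30787146]
```

View pics/c3.png

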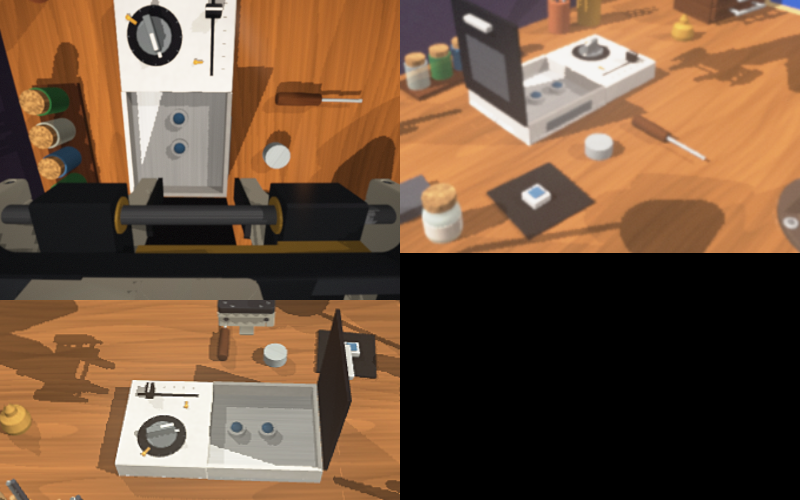

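Both lockets lie in the well, stone up, and the brooch is on the pad. Next I shut the cover.

>>> apply_moves --commands '[[[1,-0.1,0,0.05,0],[1,0,0.2,0,0],[1,0,0.2,0,0],[1,0,0.2,0,0],[1,0,0.2,0,0],[1,0,0.2,0,0],[1,0,0,-0.15,0],[1,0,0,-0.2,0],[1,0,0,0,0],[1,0,0,0,0]]]'

```text
t: 22.3
eef_pos: [0.5633, 0.2668, 0.2475]
ee_rot: [3.14, -0.002, -1.612]
force: [0.0, -0.2, 1.4]
width: 0.0003
gripper_force: 0.0
```

>>> apply_moves --commands '[[[1,0,-0.1,0,0],[1,0,-0.1,0,0],[1,0,-0.1,0,0],[1,0,-0.1,0,0],[1,0,-0.1,0,0],[1,0,0,0,0]]]'

```text
t: 22.9
eef_pos: [0.563, 0.1635, 0.2487]
ee_rot: [-3.141, -0.0, -1.615]
force: [-0.1, 0.3, 1.1]
width: 0.0004
gripper_force: 0.0
```

>>> apply_moves --commands '[[[1,0,-0.12,-0.05,0],[1,0,-0.12,-0.08,0],[1,0,-0.1,-0.1,0],[1,0,-0.09,-0.11,0],[1,0,-0.07,-0.11,0],[1,0,-0.05,-0.11,0],[1,0,0,0,0]]]'

```text
t: 23.6
eef_pos: [0.5612, 0.0546, 0.1333]
ee_rot: [3.137, -0.002, -1.615]
force: [-0.5, 0.2, 0.3]
width: 0.0005
gripper_force: 0.0
```

Run:
```python
from h import *
s=grab('scene','s4');e=grab('side','d4')
print(arm.get_state()['eef_pos'],arm.get_state()['force'])
cv2.imwrite('pics/c4.png',np.hstack([cv2.resize(s['image'][150:320,140:420],(400,243)),cv2.resize(e['image'][130:300,140:420],(400,243))]))
```

```text
[0.5633416  0.05634497 0.13635843] [ 0.74351293 -0.21609617  0.80308404]
```

View pics/c4.png

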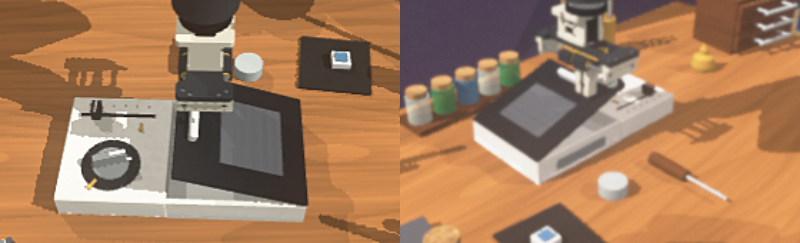

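Cover is at roughly 0.35 rad with the fingertips on it and still moving freely. I keep pushing down.

>>> apply_moves --commands '[[[1,0,-0.04,-0.1,0],[1,0,-0.03,-0.1,0],[1,0,-0.02,-0.08,0],[1,0,0,-0.04,0],[1,0,0,0,0],[1,0,0,0,0]]]'

```text
t: 24.3
eef_pos: [0.5637, 0.0389, 0.0751]
ee_rot: [-3.14, -0.0, -1.612]
force: [-7.7, -2.2, 17.0]
width: 0.0004
gripper_force: 8.3
```

>>> apply_moves --commands '[[[1,0,0,-0.01,0],[1,0,0,0,0],[1,0,0,0,0]]]'

```text
t: 24.6
eef_pos: [0.5638, 0.0389, 0.0747]
ee_rot: [-3.139, -0.001, -1.611]
force: [-12.7, -1.6, 32.6]
width: 0.0004
gripper_force: 16.3
```

>>> apply_moves --commands '[[[1,0,0,0.1,0],[1,0,0,0.2,0],[1,0,0,0.2,0],[1,0,0,0.15,0],[1,0,0,0,0]]]'

```text
t: 25.1
eef_pos: [0.5662, 0.04, 0.2067]
ee_rot: [-3.131, 0.003, -1.611]
force: [-0.2, 0.5, -0.5]
width: 0.0003
gripper_force: 0.0
```

>>> apply_moves --commands '[[[-0.3,-0.01,-0.06,0,-0.0455],[-0.3,-0.01,-0.06,0,-0.0455],[-0.3,-0.01,-0.06,0,-0.0455],[-0.3,-0.01,-0.06,0,-0.0455],[-0.3,-0.01,-0.06,0,-0.0455],[-0.3,-0.01,-0.06,0,-0.0455],[-0.3,-0.01,-0.06,0,-0.0455],[-0.3,-0.01,-0.06,0,-0.0455],[-0.3,-0.01,-0.06,0,-0.0455],[-0.3,-0.01,-0.06,0,-0.0455],[-0.3,0,-0.06,0,-0.0455],[-0.3,0,0,0,0]]]'

```text
t: 26.3
eef_pos: [0.5434, -0.0938, 0.2008]
ee_rot: [-3.142, 0.001, 3.094]
force: [0.3, 0.1, -0.4]
width: 0.0568
gripper_force: 0.0
```

Run:
```python
from h import *
d=grab('wrist','w5');s=grab('scene','s5');e=grab('side')
st=arm.get_state();print(st['eef_pos'],st['ee_rot'])
cv2.imwrite('pics/c5.png',np.vstack([d['image'][:270], cv2.resize(s['image'][190:310,160:420],(560,258))]))
```

```text
[ 0.54335892 -0.09286407  0.20040482] [3.14148140e+00 7.20970241e-04 3.10110160e+00]
```

View pics/c5.png

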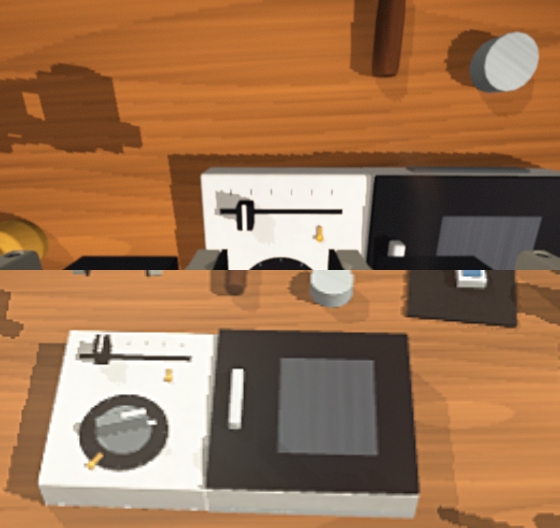

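Run:
```python
from h import *
d=load('wrist')
cv2.imwrite('pics/c6.png',cv2.resize(d['image'][160:270,195:375],None,fx=4.4,fy=4.4,interpolation=cv2.INTER_CUBIC))
```

```text
(no output)
```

View pics/c6.png

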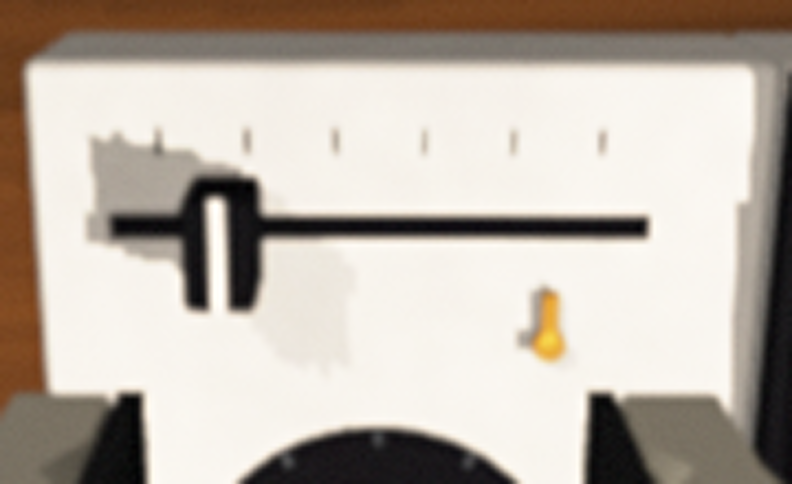

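Fader line at wrist px (244.1,217.5), mark stem at (319.5,231.6); the cover is shut.

Run:
```python
from h import *
d=load('wrist');g=lambda x,y,z:px2w(d,195+(x+.5)/4.4-.5,160+(y+.5)/4.4-.5,z)
f=g(216,250,.069);m=g(548,315,.047);a=g(30,63,.045);b=g(752,65,.045);t0=g(157,140,.045);t5=g(602,140,.045)
u=(t5-t0)/np.linalg.norm(t5-t0)
print(f,m,a,b,np.linalg.norm(b-a),np.linalg.norm(t5-t0),'yaw',np.arctan2(-u[0],u[1]))
print('move along y',(m-f)@u,'perp',np.cross(u,m-f), 'fader from t0',(f-t0)@u,(m-t0)@u)
```

```text
[ 0.54866675 -0.12641517  0.069     ] [ 0.57520851 -0.05362753  0.047     ] [ 0.51101342 -0.16718749  0.045     ] [ 0.519142   -0.00781771  0.045     ] 0.15957694231800781 0.09996495638678608 yaw -0.04819840056119029
move along y 0.07398188458950992 perp [-0.02197445  0.00105995 -0.02300405] fader from t0 0.015248045555378308 0.08922993014488824
```

>>> apply_moves --commands '[[[-0.3,0.027,-0.168,0,0],[-0.3,0,0,-0.15,0],[-0.3,0,0,-0.15,0],[-0.3,0,0,-0.15,0],[-0.3,0,0,-0.1,0],[-0.3,0,0,-0.05,0],[-0.3,0,0,0,0],[-0.3,0,0,0,0],[-0.3,0,0,0,0]]]' --force 8

```text
t: 27.35
eef_pos: [0.5494, -0.1267, 0.0813]
ee_rot: [3.141, 0.002, 3.099]
force: [0.6, 0.2, -0.4]
width: 0.0572
gripper_force: 0.0
```

>>> apply_moves --commands '[[[-0.3,0,0,-0.02,0],[1,0,0,0,0],[1,0,0,0,0],[1,0,0,0,0],[1,0,0,0,0],[1,0,0,0,0],[1,0,0,0,0]]]'

```text
t: 28.05
eef_pos: [0.5485, -0.1269, 0.076]
ee_rot: [3.142, -0.0, 3.098]
force: [-0.6, 0.7, 0.3]
width: 0.0161
gripper_force: 8.0
```

>>> apply_moves --commands '[[[1,0.002,0.037,0,0],[1,0.002,0.037,0,0],[1,0.002,0.037,0,0],[1,0.002,0.037,0,0],[1,0.002,0.037,0,0],[1,0.002,0.037,0,0],[1,0.002,0.037,0,0],[1,0.002,0.037,0,0],[1,0.001,0.037,0,0],[1,0.001,0.037,0,0],[1,0,0,0,0],[1,0,0,0,0]]]'

```text
t: 29.25
eef_pos: [0.5524, -0.0523, 0.076]
ee_rot: [3.141, 0.001, 3.098]
force: [2.1, 1.8, -0.1]
width: 0.0161
gripper_force: 8.0
```

>>> apply_moves --commands '[[[-0.3,0,0,0,0],[-0.3,0,0,0,0],[-0.3,0,0,0,0],[-0.3,0,0,0,0],[-0.3,0,0,0.1,0],[-0.3,0,0,0.15,0],[-0.3,0,0,0.2,0],[-0.3,0,0,0.2,0],[-0.3,0.2,-0.1,0.1,0],[-0.3,0.2,-0.1,0,0],[-0.3,0,0,0,0]]]'

```text
t: 30.35
eef_pos: [0.6355, -0.0948, 0.2255]
ee_rot: [-3.141, 0.001, 3.096]
force: [-2.1, 1.6, -0.9]
width: 0.0569
gripper_force: 0.0
```

Run:
```python
from h import *
d=grab('wrist','w6');st=arm.get_state();print(st['eef_pos'],st['ee_rot'])
p=w2px(d,[[.56,-.08,.05],[.66,-.09,.05]]);print(p)
x,y=p[0].astype(int);x0=max(0,x-100);y0=max(0,y-90)
cv2.imwrite('pics/c7.png',cv2.resize(d['image'][y0:y0+150,x0:x0+200],None,fx=4,fy=4,interpolation=cv2.INTER_CUBIC));print(x0,y0)
```

```text
[ 0.63328819 -0.09408998  0.22474228] [-3.14144834e+00 -1.26546254e-03  3.09574793e+00]
[[289.95698137 122.92347932]
 [283.91633054 219.2387622 ]]
189 32
```

View pics/c7.png

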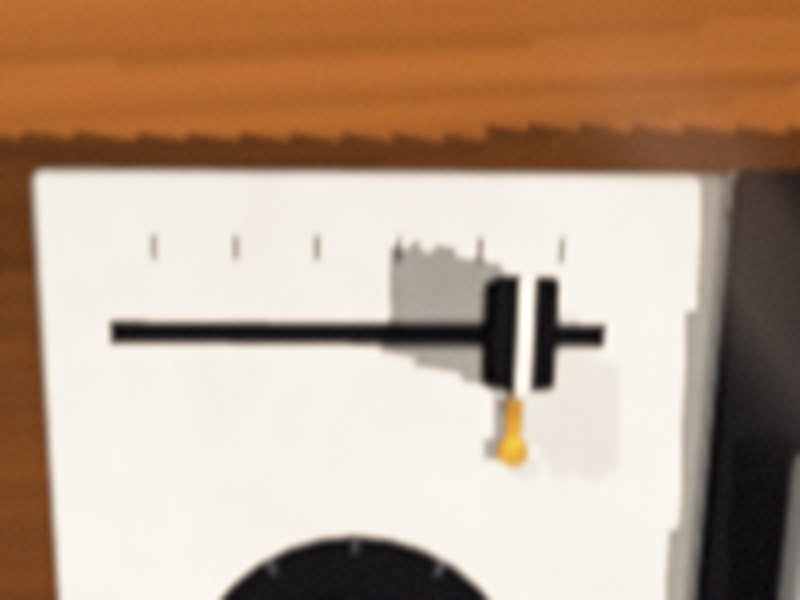

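Line at crop (525,330), tab at (513.5,425). I compute the offset and crop the knob.

Run:
```python
from h import *
d=load('wrist');g=lambda x,y,z:px2w(d,189+(x+.5)/4-.5,32+(y+.5)/4-.5,z)
t0=g(154,247,.045);t5=g(562,250,.045);u=(t5-t0)/np.linalg.norm(t5-t0)
f=g(525,330,.069);m=g(513.5,425,.047);print(f,m,'need',(m-f)@u,np.linalg.norm(t5-t0),'yaw',np.arctan2(-u[0],u[1]))
cv2.imwrite('pics/c8.png',cv2.resize(d['image'][155:275,205:365],None,fx=4.8,fy=4.8,interpolation=cv2.INTER_CUBIC))
```

```text
[ 0.5532128  -0.05292162  0.069     ] [ 0.57582278 -0.05304977  0.047     ] need 0.0010746110595989586 0.09986265780339268 yaw -0.05321273249938002
```

View pics/c8.png

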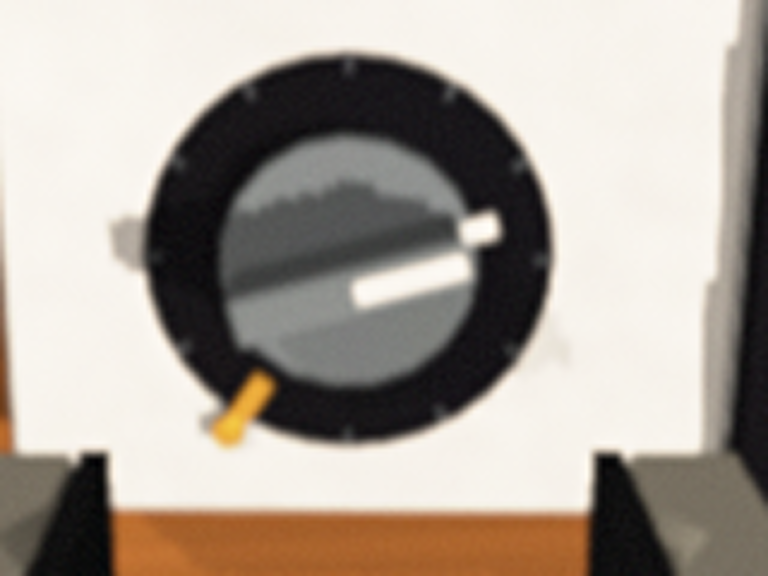

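Run:
```python
from h import *
d=load('wrist');g=lambda x,y,z:px2w(d,205+(x+.5)/4.8-.5,155+(y+.5)/4.8-.5,z)
c=g(350,247,.0455);c2=g(348,259,.052);p=g(498,229,.049);m=g(264,377,.048);l0=g(353,295,.074);l1=g(472,268,.074)
print(c,c2,l0,'r',np.linalg.norm((p-c)[:2]),np.linalg.norm((m-c)[:2]))
A=lambda v:np.arctan2(v[1],v[0])
print('ptr',A(p-c),'bar',A(l1-l0),'mark',A(m-c),'bar yaw cmd needs tool-y perp')
print(arm.get_state()['q'][[0,5]])
```

```text
[ 0.6461147 -0.0963091  0.0455   ] [ 0.64700366 -0.09678623  0.052     ] [ 0.64835463 -0.09574938  0.074     ] r 0.03340401525301687 0.03639671721525773
ptr 1.6804513488477095 bar 1.7588795120750134 mark -0.6232744998258182 bar yaw cmd needs tool-y perp
[ 0.15668675 -1.77327715]
```

>>> apply_moves --commands '[[[-0.3,0.068,-0.012,0,0.047],[-0.3,0,0,0,0.047],[-0.3,0,0,0,0.047],[-0.3,0,0,0,0.047],[-0.3,0,0,0,0.047],[-0.3,0,0,0,0.047],[-0.3,0,0,0,0.047],[-0.3,0,0,0,0.047],[-0.3,0,0,0,0.047],[-0.3,0,0,0,0.047],[-0.3,0,0,0,0.047],[-0.3,0,0,0,0.047]]]'

```text
t: 31.6
eef_pos: [0.6448, -0.0951, 0.2258]
ee_rot: [3.141, 0.0, -1.407]
force: [-0.6, 0.5, -0.1]
width: 0.0568
gripper_force: 0.0
```

>>> apply_moves --commands '[[[-0.3,0,0,0,0],[-0.3,0,0,-0.15,0],[-0.3,0,0,-0.15,0],[-0.3,0,0,-0.15,0],[-0.3,0,0,-0.15,0],[-0.3,0,0,-0.1,0],[-0.3,0,0,0,0],[-0.3,0,0,0,0]]]' --force 20

```text
t: 32.4
eef_pos: [0.6457, -0.0953, 0.0863]
ee_rot: [3.141, -0.0, -1.416]
force: [0.5, -0.4, 0.6]
width: 0.0567
gripper_force: 0.0
```

>>> apply_moves --commands '[[[-0.3,0.005,-0.005,-0.035,0],[-0.3,0,0,0,0],[1,0,0,0,0],[1,0,0,0,0],[1,0,0,0,0],[1,0,0,0,0],[1,0,0,0,0],[1,0,0,0,0],[1,0,0,0,0]]]'

```text
t: 33.3
eef_pos: [0.6492, -0.0961, 0.0794]
ee_rot: [-3.137, -0.001, -1.413]
force: [6.7, -0.9, -6.0]
width: 0.0117
gripper_force: 20.0
```

>>> apply_moves --commands '[[[1,0.012,0,0,0],[1,0,0,0,-0.04],[1,0,0,0,-0.04],[1,0,0,0,-0.04],[1,0,0,0,-0.04],[1,0,0,0,-0.04],[1,0,0,0,-0.04],[1,0,0,0,-0.04],[1,0,0,0,-0.04],[1,0,0,0,-0.04],[1,0,0,0,-0.04],[1,0,0,0,-0.04]]]'

```text
t: 34.5
eef_pos: [0.6495, -0.0962, 0.0793]
ee_rot: [-3.141, 0.001, -2.801]
force: [1.1, 0.1, 1.5]
width: 0.0119
gripper_force: 20.0
```

>>> apply_moves --commands '[[[1,0,0,0,-0.04],[1,0,0,0,-0.04],[1,0,0,0,-0.04],[1,0,0,0,-0.04],[1,0,0,0,-0.04],[1,0,0,0,-0.04],[1,0,0,0,-0.04],[1,0,0,0,-0.025],[1,0,0,0,0],[1,0,0,0,0],[1,0,0,0,0]]]'

```text
t: 35.6
eef_pos: [0.6496, -0.0963, 0.0794]
ee_rot: [3.141, 0.001, 2.531]
force: [2.2, -0.6, 2.0]
width: 0.0117
gripper_force: 20.0
```

>>> apply_moves --commands '[[[-0.3,0,0,0,0],[-0.3,0,0,0,0],[-0.3,0,0,0,0],[-0.3,0,0,0,0],[-0.3,0,0,0.1,0],[-0.3,0,0,0.2,0],[-0.3,0,0,0.2,0],[-0.3,0,0,0.2,0],[-0.3,0,0,0.1,0],[-0.3,0,0,0,0],[-0.3,0,0,0,0]]]'

```text
t: 36.7
eef_pos: [0.6488, -0.0962, 0.239]
ee_rot: [3.141, 0.0, 2.529]
force: [-0.3, -0.4, -1.3]
width: 0.0572
gripper_force: 0.0
```

Run:
```python
from h import *
d=grab('wrist','w7');s=grab('scene','s7');p=w2px(d,[.648,-.096,.05])[0];print(p,w2px(s,[.648,-.096,.05])[0])
x0,y0=max(0,int(p[0])-65),max(0,int(p[1])-65);print(x0,y0)
c=cv2.resize(d['image'][y0:y0+130,x0:x0+130],(520,520),interpolation=cv2.INTER_CUBIC)
b=cv2.resize(s['image'][190:310,170:400],(520,271))[:80]
v=cv2.resize(s['image'][180:310,170:310],(280,260)); w=np.zeros((520,280,3),np.uint8);w[:260]=v;w[260:]=cv2.resize(s['image'][160:310,260:420],(280,260))
cv2.imwrite('pics/c9.png',np.hstack([c,w]))
```

```text
[277.77117933 193.65796384] [216.79375637 262.48679826]
212 128
```

View pics/c9.png

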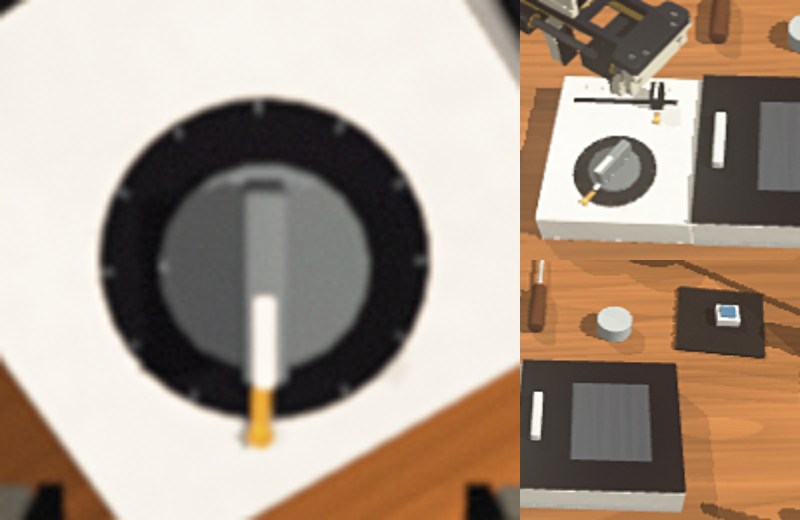

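The pointer meets the tab within about 2°, the fader is level, the cover is shut and the brooch is on the pad. I hand the job in.

```bash
python3 -c "
from station import arm
print(arm.job_done())"
```

```text
the job is handed in; nothing more can be done
None
```

I handed the job in with all steps done, in about 37 s of robot time: brooch on the pad, both lockets in the well, cover shut, fader about 1 mm and timer pointer about 2° from their tabs; no verdict was returned.

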